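Set the printer's stop screw to the setting block

ROBOT

A 7-joint arm with a two-finger parallel gripper is mounted at the origin on the work surface. World frame = base frame: x ahead of the robot, y to its left, z up, the work surface at z = 0. Lengths are in m, angles in degrees, forces in N, time in s.
With the tool pointing down it reaches from about 0.425 to 0.875 m from the base axis. Payload 4.7 kg.
Tool frame: the origin (TCP) lies at the very end of the fingers, on their centre line; the grasp point (between the pads) lies behind it (env.pinch_z is the z of the grasp point in the tool frame, in m); z points along the fingers, y is the direction in which the jaws open and shut (so a half turn about z gives the same grasp; the last joint's range is limited). The gripper opens to 87 mm and grips with 3 to 60 N. Pads are 19 mm wide; open, the fingers measure 117 mm over their backs; the gripper's body (75 mm by 190 mm) begins 51 mm behind the grasp point.
Start: joints at [-68.978, 18.392, -4.016, 83.108, 1.295, 78.541, -3.26], TCP at [0.225, 0.61, 0.223] pointing down, gripper open.
Joint ranges: [-163.93, 163.93], [-17.29, 119.83], [-79.2, 71.16], [3.27, 140.29], [-89.18, 269.18], [5.43, 117.66], [-154.24, 154.24]. Speed limits (degrees/s): [147.25, 147.25, 180, 180, 180, 180, 180].

INTERFACE

Orientations are given as [roll, pitch, yaw] about the fixed x, y, z axes, in that order (R = Rz(yaw) Ry(pitch) Rx(roll)).
In Python, from cell import readout, read_camera, env gives the robot as it stands. The module is installed in compiled form; this text tells all that it offers.
- The arm moves only by the tool servo_tool, never from a script. Its argument "plan" is a list that holds one entry, the list of rows, each a list of 5 numbers: the finger opening in m, from 0 to 0.087, then the shift along the tool's x, y, z in m, then the turn about the tool's z in rad. In form: [[[jaw, x, y, z, yaw], ...]]. A call has 1 to 12 rows; each row is the pose to reach, as a shift and turn from the pose measured when the call began, along the tool's axes at that moment; what a row does not reach only later rows make up. A row lasts 1/12 s, in which the tool goes at most 41.7 mm and 7.16 degrees, less where a joint would pass 70% of its speed; a pose out of reach is approached as far as the arm can. A call with a gripper value outside its range is refused whole. The fingers move at their own pace and stop on an object; "force" is the grip in N (left out, the last holds). Time passes only in rows, so rows that repeat a pose let the fingers close. It gives the time, the measured TCP pose, the force and the opening at its end, in the units of the state.
- readout.get_obs(): the state, without advancing time (a new reading comes with each control period).
- read_camera(name): name is "side" or "top" or "wrist"; returns a dict with "image" (384x512x3 uint8, red, green, blue), "range_z" (384x512 float32, m along the optical axis (not along the pixel's ray), 0 where there is no reading), "mtx" (3x3 intrinsics, pixels), "camera_from_world" (4x4, takes a point from world to camera coordinates). Camera axes: x right, y up, looking along -z (the intrinsics and any distortion apply to the point x, -y, -z); pixel columns grow to the right and rows downward; lengths in m; the calibration is good to about 2 mm. A picture is of the moment at which its call begins.
- env.sign_off(): hands the job in, once; it reports no verdict.
The state is a dict: "time_s": time; "qpos": joint angles; "joint_velocities": joint speeds; "effort": joint torques, N m; "tool_pos": TCP position; "tool_rot": TCP orientation; "force": force on the tool from outside, world axes, zero at the start; "wrist_torque": the same for the moment, N m; "grip_width": finger opening in m.
Only numpy, scipy, OpenCV 4.12 (cv2) and the standard library are available. Lean on these libraries where they do the work, as an engineer would, in place of code of your own. Each camera call takes 0.05 s, during which the arm holds its last target. There are 200 camera calls.

TASK

Slide the nose of the thick setting block (the wider and thicker of the two) under the stop screw on the printer's white bracket, flat on the table. Then turn the T-handled driver standing in the screw clockwise until the screw's sprung tip bears on the block, about half pushed in. Leave the block under the screw and let go.

Things in the scene. Friction and masses are not known exactly. Their poses are not given: they have to be found in the camera images.
- block_grip (a point): Centre of the grip of the thick setting block: grey plastic bar 170 long, 46 wide, 26 mm thick, 0.27 kg, with an upright grip 34 long (x), 28 wide (y), its top 75 mm up. Point 52 mm above the underside; x along the bar: the nose ends 135 mm ahead, the tail 35 mm behind. In place, the screw's tip is over the nose 113 mm ahead of this point. The other block (bar 30 wide, 10 mm thick) is not used.
- stop_tip_end (a point): Lower end of the screw's sprung tip (9 mm wide), on its axis. x points along the white arm to the column, z up; does not turn. Block enters from -x or the sides; foot and column start 45 mm off at +x; arm's underside 76 mm up, its end 27 mm past the axis. 36 mm above the table at driver 0, sinks 9 mm per rad; on meeting the block it is pushed up into the screw by a light spring (1-3 N), 8 mm at most.
- driver_handle (a point): Centre of the black T-handle of the driver standing in the screw's head, on its axis: level bar 72 long (x), 16 wide (y), 20 mm high. 160 mm above the table at driver 0, sinks with the screw 9 mm per rad. The rest of the bracket is below 99 mm; the screw's head (20 mm wide) has its top 32 mm below this point.
- driver (a joint): Turn of driver and screw, rad; grows clockwise from above; stays where left (0.1 N m stiff). At 0 the handle lies along the bracket's arm, at 1.57 square across it. Starts at 0.05 to 0.4. With the thick block beneath, the tip touches it at 1.11, is half pushed in at 1.55, fully home at 2.0.
Mind the look-alikes: they are no part of the job. Leave any blue look-alike of the part that bears block_grip alone.

How it is judged (in metres and radians):
On the way:
1. the thick block's nose lies flat under the screw while the screw is still clear of it (x of stop_tip_end in the frame of block_grip between 0.097 and 0.129 m and y of stop_tip_end in the frame of block_grip between -0.017 and 0.017 m and angle between block_grip's own z axis and vertical below 0.1 rad and height (world z) of block_grip below 0.056 m and value of joint driver below 0.8 rad), for 0.2 s.
At the end, for the whole second after the job is handed in: The thick block lies flat (within 0.1 rad) with the screw's axis 97 to 129 mm ahead of its grip's centre and within 17 mm of its centre line; the driver stands at 1.16 to 1.93 rad, the sprung tip resting on the block (its end 23 to 29 mm above the table); nothing is held (x of stop_tip_end in the frame of block_grip between 0.097 and 0.129 m and y of stop_tip_end in the frame of block_grip between -0.017 and 0.017 m and angle between block_grip's own z axis and vertical below 0.1 rad and height (world z) of block_grip below 0.056 m and value of joint driver between 1.16 and 1.93 rad and height (world z) of stop_tip_end between 0.023 and 0.029 m); the robot touches nothing.
It also fails if it takes over 45 s, if anything falls off the work surface, if the arm or the gripper's body presses on something with over 40 N, if the wrist force passes 120 N, or if a joint passes its speed limit or range.

## Working session

There is one attempt and no reset: what is moved stays moved. The work goes in short steps, Python scripts to look and compute and a tool call to move; the robot and the scene stay as the last step left them, time stands still between calls to the robot, and variables do not carry over. Pictures are saved under pics/ and viewed, about 8 in all and at most 12, crops included, and the job is handed in when it is done.

Besides the shell and the picture viewer there is one more tool, called after "Call:" as a command line: name --argument value ..., lists and objects as JSON in quotes. servo_tool: Moves the arm, as the interface text tells. Its arguments: {"type":"object","properties":{"plan":{"type":"array"},"force":{"type":"number"}},"required":["plan"]}

```bash
mkdir -p pics; cat > h.py <<'E'
import numpy as np, cv2
from cell import readout, read_camera, env
def cam(n):
    c=read_camera(n); return c
def save(c,f,crop=None,s=1):
    im=c["image"][:,:,::-1]
    if crop: a,b,w,h=crop; im=im[b:b+h,a:a+w]
    cv2.imwrite(f,cv2.resize(im,None,fx=s,fy=s,interpolation=cv2.INTER_CUBIC))
def world(c,u,v,win=1):
    """pixel with depth -> world"""
    u0,v0=int(round(u)),int(round(v))
    d=c["range_z"][v0-win:v0+win+1,u0-win:u0+win+1]; d=np.median(d[d>0])
    K=c["mtx"]; p=np.array([(u-K[0,2])/K[0,0]*d,-(v-K[1,2])/K[1,1]*d,-d,1])
    return (np.linalg.inv(c["camera_from_world"])@p)[:3]
def ray(c,u,v):
    K=c["mtx"]; T=np.linalg.inv(c["camera_from_world"])
    return T[:3,3], T[:3,:3]@np.array([(u-K[0,2])/K[0,0],-(v-K[1,2])/K[1,1],-1])
def atz(c,u,v,z):
    o,d=ray(c,u,v); return o+d*(z-o[2])/d[2]
def pix(c,p):
    q=c["camera_from_world"]@np.append(p,1); K=c["mtx"]
    return K[0,0]*q[0]/-q[2]+K[0,2], K[1,1]*-q[1]/-q[2]+K[1,2]
E
python3 - <<'E'
from h import *
import pickle
C={n:cam(n) for n in("top","side","wrist")}
pickle.dump(C,open("c0.pkl","wb"))
for n in C: print(n,C[n]["mtx"].round(1).tolist(),np.linalg.inv(C[n]["camera_from_world"])[:3,3].round(3))
im=np.hstack([C["top"]["image"],C["side"]["image"]])
save(C["top"],"pics/top.png",s=1.56); save(C["side"],"pics/side.png",s=1.56)
print(readout.get_obs(),env.pinch_z)
E
```

```text
top [[354.7, 0.0, 254.9], [0.0, 354.7, 199.9], [0.0, 0.0, 1.0]] [ 0.321 -0.171  1.045]
side [[429.4, 0.0, 248.1], [0.0, 429.4, 193.8], [0.0, 0.0, 1.0]] [-0.172 -0.847  1.246]
wrist [[289.0, 0.0, 257.0], [0.0, 289.0, 187.7], [0.0, 0.0, 1.0]] [0.148 0.639 0.384]
{'time_s': 0.15, 'qpos': array([-68.97873113,  18.42941527,  -4.01696561,  83.156376  ,
         1.29496124,  78.54073826,  -3.26015477]), 'joint_velocities': array([-0.07998077, -0.05208041,  0.00333291, -0.17669477, -0.05295082,
        0.02451504,  0.00127352]), 'effort': array([-6.21519430e-04, -4.91793644e+01, -4.04983498e-01, -3.12879360e+01,
       -6.39563310e-02,  4.04201704e-02,  9.86860027e-05]), 'tool_pos': array([0.22447812, 0.60958418, 0.22173333]), 'tool_rot': array([-1.79918687e+02,  4.43623119e-03,  1.59789271e+02]), 'force': array([-0.44579133, -0.14315149, -0.38013091]), 'wrist_torque': array([-0.02534286, -0.04102706,  0.0127395 ]), 'grip_width': 0.08673954561631679} -0.0187
```

View pics/top.png

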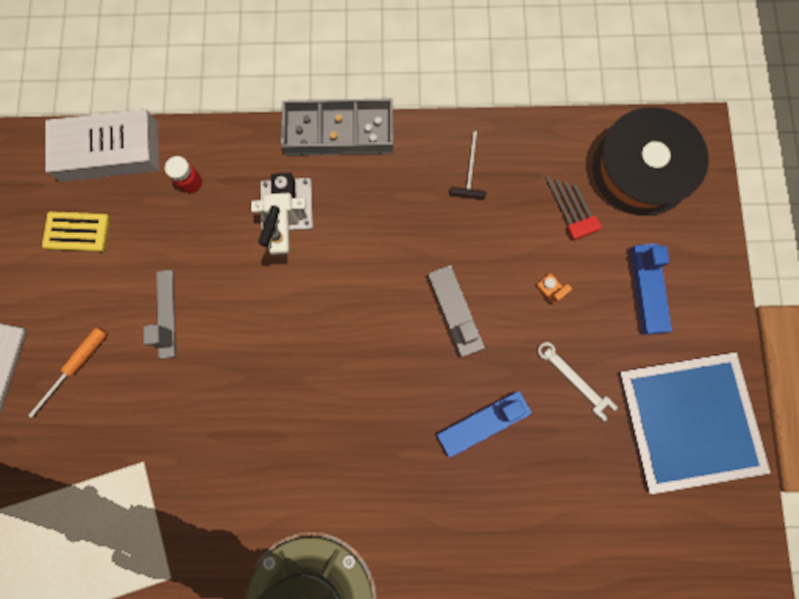

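View pics/side.png

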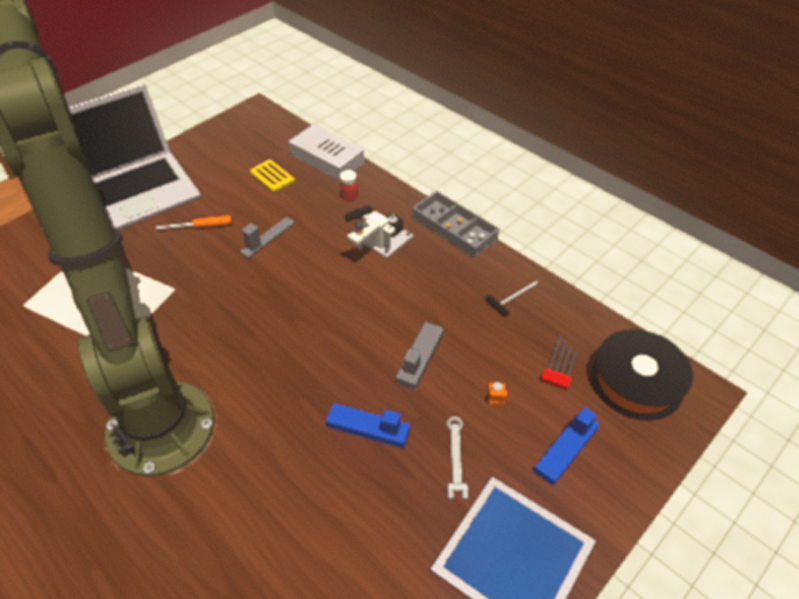

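Top view: bracket with its T-handle at about (270,226), with the arm end pointing at the robot. The thick grey block is at (455,310), with its grip at (467,333) and its nose pointing away at (443,270). The thin block is at (165,310). Both blue ones are to be left alone. I'll enlarge both regions next.

```bash
python3 - <<'E'
from h import *
import pickle
C=pickle.load(open("c0.pkl","rb")); t,s=C["top"],C["side"]
def cr(c,x,y,w,h,k): return cv2.resize(c["image"][y:y+h,x:x+w,::-1],(w*k,h*k),interpolation=cv2.INTER_CUBIC)
# top bracket (150,105,66,70) top block (265,160,66,70); side bracket (215,125,66,50) ; side block (245,200,66,50)
a=np.hstack([cr(t,150,105,66,72,6),cr(t,265,162,66,72,6)])
b=np.hstack([cr(s,212,125,66,44,6)[:, :],cr(s,245,204,66,44,6)])
cv2.imwrite("pics/crop.png",cv2.resize(np.vstack([a,b])[:, :],None,fx=.8,fy=.8,interpolation=cv2.INTER_AREA))
# depth maps
for n,c,(x0,y0,x1,y1) in(("blk",t,(272,168,312,230)),("brk",t,(158,108,205,172))):
    vv,uu=np.mgrid[y0:y1,x0:x1]; d=c["range_z"][y0:y1,x0:x1].astype(float); K=c["mtx"]
    P=np.stack([(uu-K[0,2])/K[0,0]*d,-(vv-K[1,2])/K[1,1]*d,-d,np.ones_like(d)],-1)@np.linalg.inv(c["camera_from_world"]).T
    P=P.reshape(-1,4)[:,:3]
    for lo,hi in (((.018,.035),(.065,.085)) if n=="blk" else ((.145,.175),(.08,.105),(.105,.145),(.004,.02))):
        Q=P[(P[:,2]>lo)&(P[:,2]<hi)]
        if len(Q)<4: print(n,lo,len(Q)); continue
        r=cv2.minAreaRect(Q[:,:2].astype(np.float32)*1000)
        w,V=np.linalg.eigh(np.cov(Q[:,:2].T))
        print(n,lo,len(Q),"med z",np.median(Q[:,2]).round(4),"mean",Q.mean(0).round(4),"rect",r,"axis",np.degrees(np.arctan2(V[1,1],V[0,1])).round(1))
E
```

```text
blk 0.018 762 med z 0.0247 mean [ 0.5194 -0.2665  0.0247] rect ((512.9649658203125, -270.44073486328125), (170.14614868164062, 46.71255874633789), 19.8343448638916) axis -161.5
blk 0.065 124 med z 0.0734 mean [ 0.4652 -0.2873  0.0733] rect ((465.95440673828125, -287.6571044921875), (33.897953033447266, 27.928770065307617), 19.310293197631836) axis -166.0
brk 0.145 194 med z 0.165 mean [0.6356 0.0505 0.1636] rect ((637.5889282226562, 51.47806167602539), (17.45706558227539, 72.11933135986328), 74.15426635742188) axis 163.0
brk 0.08 533 med z 0.0936 mean [0.677  0.0501 0.0916] rect ((666.873779296875, 50.65999221801758), (111.0734634399414, 96.05247497558594), 6.185904502868652) axis -174.7
brk 0.105 30 med z 0.1234 mean [0.6354 0.0477 0.123 ] rect ((635.38427734375, 47.23918914794922), (9.811080932617188, 17.018583297729492), 60.50040817260742) axis 148.8
brk 0.004 349 med z 0.009 mean [0.7385 0.0379 0.0092] rect ((704.8327026367188, 68.24906921386719), (166.35362243652344, 130.98638916015625), 0.917231023311615) axis -145.4
```

View pics/crop.png

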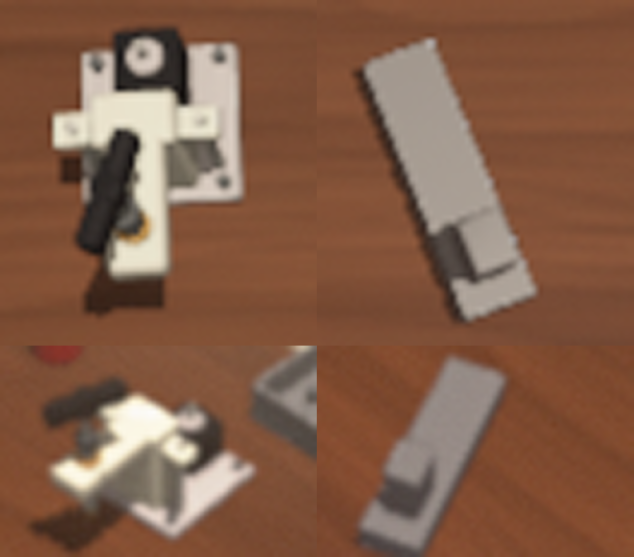

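Crop: top-left shows the handle from (123,140) to (92,240), turned clockwise from the arm, whose edges run (95,100)-(110,275) and (165,150)-(168,275). Top-right shows the block with its grip at the lower end. Measured sizes agree with the text (170x46 bar, 34x28 grip, 72-long handle). Next I'll check against the side camera and get the arm's heading.

```bash
cat >> h.py <<'E'
def cloud(c,x0,y0,x1,y1):
    vv,uu=np.mgrid[y0:y1,x0:x1]; d=c["range_z"][y0:y1,x0:x1].astype(float); K=c["mtx"]
    P=np.stack([(uu-K[0,2])/K[0,0]*d,-(vv-K[1,2])/K[1,1]*d,-d,np.ones_like(d)],-1)@np.linalg.inv(c["camera_from_world"]).T
    return P[d>0][:,:3]
def rect(P,lo,hi,box=None):
    Q=P[(P[:,2]>lo)&(P[:,2]<hi)]
    if box: Q=Q[(Q[:,0]>box[0])&(Q[:,0]<box[1])&(Q[:,1]>box[2])&(Q[:,1]<box[3])]
    (c,(w,h),a)=cv2.minAreaRect(Q[:,:2].astype(np.float32)*1000)
    if h>w: w,h,a=h,w,a+90
    a=(a+90)%180-90
    return len(Q),np.round(c,1),round(w,1),round(h,1),"long axis yaw",round(a,1),"z",np.median(Q[:,2]).round(4)
def go(x,y,z,yaw):
    "shift in tool axes and turn (rad) to world pose, tool pointing down"
    s=readout.get_obs(); p=s["tool_pos"]; k=np.radians(s["tool_rot"][2]); dx,dy=x-p[0],y-p[1]
    t=(np.radians(yaw)-k+np.pi)%(2*np.pi)-np.pi
    return np.round([np.cos(k)*dx+np.sin(k)*dy,np.sin(k)*dx-np.cos(k)*dy,p[2]-z,-t],4)
E
python3 - <<'E'
from h import *
import pickle
C=pickle.load(open("c0.pkl","rb")); t,s=C["top"],C["side"]
B=cloud(s,250,200,290,250)
print("side grip",rect(B,.068,.085)); print("side bar",rect(B,.018,.032))
P=cloud(s,205,120,275,175); print("side handle",rect(P,.15,.18))
T=cloud(t,158,108,205,172)
for nm,Q in(("top",T),("side",P)):
    print(nm,"arm",rect(Q,.085,.102,(.58,.672,.0,.1)))
    print(nm,"cross",rect(Q,.085,.102,(.58,.76,-.02,.13)))
Q=T[(T[:,2]>.085)&(T[:,2]<.1)]
for x in np.arange(.6,.73,.01):
    q=Q[abs(Q[:,0]-x)<.005]
    if len(q): print(x.round(2),q[:,1].min().round(4),q[:,1].max().round(4))
F=cloud(t,145,105,210,172); F=F[(F[:,2]>.003)&(F[:,2]<.014)&(F[:,1]<.1)&(F[:,1]>-.03)&(F[:,0]>.62)]
for x in np.arange(.66,.78,.01):
    q=F[abs(F[:,0]-x)<.005]
    if len(q): print("foot",x.round(2),q[:,1].min().round(4),q[:,1].max().round(4))
for y in np.arange(-.01,.09,.01):
    q=F[abs(F[:,1]-y)<.005]
    if len(q): print("footy",y.round(2),q[:,0].min().round(4),q[:,0].max().round(4))
print("handle z hist",np.percentile(T[(T[:,2]>.15)][:,2],[5,50,95]))
print(go(.5,.25,.22,180))
E
```

```text
side grip (76, array([ 464.9, -292.5]), 34.3, 29.1, 'long axis yaw', 18.2, 'z', np.float64(0.0727))
side bar (406, array([ 512.9, -275. ]), 174.4, 47.2, 'long axis yaw', 19.8, 'z', np.float64(0.0246))
side handle (99, array([639.1,  48.2]), 72.1, 22.0, 'long axis yaw', -14.1, 'z', np.float64(0.1621))
top arm (192, array([641.5,  50.9]), 60.4, 34.0, 'long axis yaw', 2.3, 'z', np.float64(0.0945))
top cross (418, array([671.6,  44.4]), 113.8, 85.9, 'long axis yaw', 22.2, 'z', np.float64(0.0944))
side arm (106, array([641.2,  44. ]), 60.0, 40.8, 'long axis yaw', 1.9, 'z', np.float64(0.0946))
side cross (230, array([669.6,  50.9]), 117.5, 77.7, 'long axis yaw', -15.4, 'z', np.float64(0.0939))
0.61 0.0355 0.0667
0.62 0.0329 0.0669
0.63 0.0338 0.0661
0.64 0.0338 0.0626
0.65 0.0358 0.0476
0.66 0.036 0.055
0.67 0.0365 0.0534
0.68 0.0363 0.0502
0.69 0.0315 0.0985
0.7 0.0126 0.1013
0.71 0.0125 0.0954
0.72 0.0314 0.0801
foot 0.66 -0.0188 0.0427
foot 0.67 -0.0248 0.012
foot 0.68 -0.0126 0.048
foot 0.69 -0.0216 0.0484
foot 0.7 -0.0186 0.0302
foot 0.71 -0.0185 0.0301
foot 0.72 -0.0091 0.0304
foot 0.73 0.0058 0.0154
foot 0.74 -0.0151 0.0153
foot 0.75 0.0092 0.0373
foot 0.76 0.0037 0.0991
foot 0.77 0.0093 0.0998
footy -0.01 0.6689 0.803
footy 0.0 0.6465 0.763
footy 0.01 0.6692 0.7872
footy 0.02 0.6844 0.7876
footy 0.03 0.6247 0.7886
footy 0.04 0.622 0.821
footy 0.05 0.6317 0.8146
handle z hist [0.15473508 0.16499103 0.16807122]
[-0.3828 -0.2423  0.0017 -0.3527]
```

Both cameras agree within about 4 mm: grip at (0.4655,-0.289) with yaw 19.5°, screw axis near (0.637,0.050), arm yaw about 2.2°, driver about 0.31 rad. Moving.

Call:
servo_tool --plan '[[[0.087,-0.06,-0.04,0,-0.06],[0.087,-0.1,-0.06,0,-0.1],[0.087,-0.13,-0.08,0,-0.13],[0.087,-0.16,-0.1,0,-0.16],[0.087,-0.19,-0.12,0,-0.19],[0.087,-0.22,-0.14,0,-0.22],[0.087,-0.26,-0.16,0,-0.25],[0.087,-0.29,-0.18,0,-0.28],[0.087,-0.32,-0.2,0,-0.31],[0.087,-0.35,-0.22,0,-0.33],[0.087,-0.38,-0.24,0,-0.35],[0.087,-0.383,-0.242,0,-0.353]]]'

```text
time_s: 1.15
tool_pos: [0.5049, 0.2415, 0.2221]
tool_rot: [-179.7, 0.1, 179.4]
force: [0.8, -2.1, 0.3]
grip_width: 0.0869
```

```bash
python3 - <<'E'
from h import *
s=readout.get_obs(); print(s["time_s"],s["tool_pos"],s["tool_rot"],s["qpos"].round(1)); print(go(.4655,-.289,.15,199.5))
E
```

```text
1.15 [0.50488673 0.24150782 0.22210518] [-1.79689973e+02  1.18697997e-01  1.79400098e+02] [-39.2   7.3  11.7  96.7  -1.2  76.2  62.1]
[ 0.0338 -0.5309  0.0721 -0.3508]
```

Call:
servo_tool --plan '[[[0.087,0.0,-0.04,0,-0.03],[0.087,0.0,-0.08,0,-0.06],[0.087,0.0,-0.12,0,-0.09],[0.087,0.0,-0.16,0,-0.12],[0.087,0.0,-0.2,0,-0.15],[0.087,0.0,-0.24,0,-0.18],[0.087,0.01,-0.28,0,-0.21],[0.087,0.01,-0.32,0.01,-0.24],[0.087,0.02,-0.36,0.02,-0.27],[0.087,0.02,-0.4,0.03,-0.29],[0.087,0.03,-0.44,0.04,-0.31],[0.087,0.03,-0.48,0.05,-0.33]]]'

```text
time_s: 2.15
tool_pos: [0.4684, -0.2394, 0.1745]
tool_rot: [-179.7, 0.0, -161.7]
force: [1.5, 0.1, 0.1]
grip_width: 0.0867
```

```bash
python3 - <<'E'
from h import *
s=readout.get_obs(); print(s["time_s"],s["tool_pos"],s["tool_rot"],s["qpos"].round(1)); print(go(.4655,-.289,.11,199.5))
E
```

```text
2.15 [ 0.46837475 -0.23935998  0.17448831] [-1.79725471e+02  3.50599694e-02 -1.61656567e+02] [-11.1   4.9  37.3 105.8  -3.   70.1 135.4]
[ 0.0184 -0.0462  0.0645 -0.0202]
```

Call:
servo_tool --plan '[[[0.087,0.008,-0.02,0.02,-0.01],[0.087,0.018,-0.046,0.04,-0.02],[0.087,0.018,-0.046,0.064,-0.02],[0.087,0.018,-0.046,0.064,-0.02],[0.087,0.018,-0.046,0.064,-0.02]]]'

```text
time_s: 2.57
tool_pos: [0.4649, -0.288, 0.1096]
tool_rot: [-179.9, -0.1, -160.5]
force: [0.4, 1.2, 0.0]
grip_width: 0.087
```

```bash
python3 - <<'E'
from h import *
s=readout.get_obs(); print(s["time_s"],s["tool_pos"],s["tool_rot"],s["qpos"].round(1))
c=cam("wrist"); P=cloud(c,0,0,512,384)
print(rect(P,.06,.08,(.42,.51,-.33,-.25)))
save(c,"pics/w1.png")
E
```

```text
2.5667 [ 0.46494989 -0.2879599   0.10960047] [-1.79863836e+02 -1.24140484e-01 -1.60521238e+02] [ -5.9  12.5  39.  107.1  -8.5  63.4 145.8]
(1750, array([ 465.3, -289.5]), 34.0, 27.8, 'long axis yaw', 19.6, 'z', np.float64(0.0749))
```

View pics/w1.png

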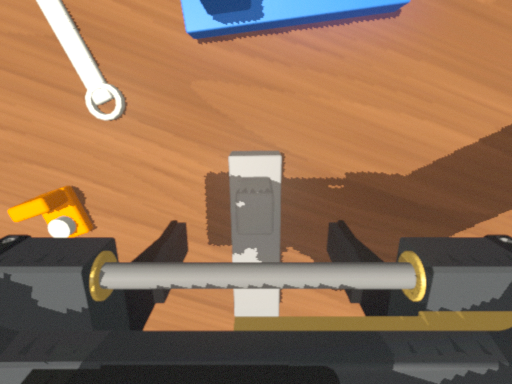

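The wrist view shows the grey grip at (255,200) centred between the fingers (180 to 335). Its depth rectangle (465.3,-289.5), 34x28 at z 0.075, matches. Descend and close.

Call:
servo_tool --plan '[[[0.087,-0.001,-0.001,0.025,0],[0.087,-0.001,-0.001,0.05,0],[0.087,-0.001,-0.001,0.074,0],[0.087,-0.001,-0.001,0.074,0],[0.02,-0.001,-0.001,0.074,0],[0.02,-0.001,-0.001,0.074,0],[0.02,-0.001,-0.001,0.074,0],[0.02,-0.001,-0.001,0.074,0],[0.02,-0.001,-0.001,0.074,0],[0.02,-0.001,-0.001,0.074,0]]]' --force 30

```text
time_s: 3.45
tool_pos: [0.4681, -0.289, 0.0377]
tool_rot: [-179.7, 0.1, -160.4]
force: [-0.3, -0.3, -0.6]
grip_width: 0.0548
```

```bash
python3 - <<'E'
from h import *
s=readout.get_obs(); print(s["time_s"],s["tool_pos"],s["tool_rot"],s["force"],s["grip_width"],s["qpos"].round(1)); 
for w in((.45,-.1,.05,190),(.45,.043,.05,182.2)): print(go(*w))
E
```

```text
3.45 [ 0.4681269  -0.28900617  0.03773464] [-1.79729810e+02  7.61186429e-02 -1.60443650e+02] [-0.28851408 -0.27570742 -0.55630531] 0.05477653063245358 [ -3.5  18.3  37.2 110.3 -13.2  55.4 149.4]
[-0.0462  0.1842 -0.0123  0.1668]
[-0.0941  0.3189 -0.0123  0.3029]
```

Call:
servo_tool --plan '[[[0.02,0,0,0,0],[0.02,0,0,0,0],[0.02,0,0,0,0],[0.02,0,0,0,0],[0.02,0,0,0,0],[0.02,0,0,0,0],[0.02,0,0,0,0],[0.02,0,0,0,0]]]'

```text
time_s: 4.12
tool_pos: [0.4681, -0.289, 0.0377]
tool_rot: [-179.7, 0.1, -160.4]
force: [0.5, -0.8, 0.4]
grip_width: 0.028
```

```bash
python3 - <<'E'
from h import *
s=readout.get_obs(); print(s["time_s"],s["tool_pos"],s["tool_rot"],s["force"],s["grip_width"],s["qpos"].round(1)); 
for w in((.45,-.1,.07,190),(.45,.043,.07,182.2)): print(go(*w))
E
```

```text
4.1167 [ 0.46808623 -0.28903697  0.03772525] [-1.79731788e+02  7.20025510e-02 -1.60445268e+02] [ 0.47567439 -0.75220411  0.3792137 ] 0.027992932675794488 [ -3.5  18.3  37.2 110.3 -13.2  55.4 149.4]
[-0.0462  0.1842 -0.0323  0.1668]
[-0.0941  0.3189 -0.0323  0.3029]
```

Gripped at 28 mm, the grip's width. Lift 15 mm and carry.

Call:
servo_tool --plan '[[[0.02,0,0,-0.01,0],[0.02,-0.01,0.02,-0.015,0.02],[0.02,-0.02,0.05,-0.015,0.05],[0.02,-0.03,0.08,-0.015,0.08],[0.02,-0.035,0.11,-0.015,0.11],[0.02,-0.04,0.14,-0.015,0.14],[0.02,-0.046,0.17,-0.015,0.17],[0.02,-0.056,0.2,-0.015,0.2],[0.02,-0.066,0.23,-0.015,0.23],[0.02,-0.076,0.26,-0.015,0.26],[0.02,-0.086,0.29,-0.015,0.29],[0.02,-0.094,0.319,-0.015,0.303]]]'

```text
time_s: 5.12
tool_pos: [0.4495, 0.0448, 0.0518]
tool_rot: [-179.8, 0.2, -177.9]
force: [1.1, 0.1, -3.0]
grip_width: 0.0278
```

Call:
servo_tool --plan '[[[0.02,0,0,0,0],[0.02,0,0,0,0],[0.02,0,0,0,0]]]'

```text
time_s: 5.37
tool_pos: [0.4493, 0.0442, 0.0519]
tool_rot: [-179.7, 0.1, -177.9]
force: [0.2, -0.1, -2.9]
grip_width: 0.028
```

```bash
python3 - <<'E'
from h import *
s=readout.get_obs(); print(s["time_s"],s["tool_pos"],s["tool_rot"],s["force"],s["grip_width"],s["qpos"].round(1)); 
a=np.radians(2.2)
t=cam("top"); save(t,"pics/t2.png",(130,90,130,150),4)
P=cloud(t,130,100,260,300)
print("handle",rect(P,.145,.18,(.58,.7,.0,.1)),"bar",rect(P,.03,.05,(.4,.62,-.02,.1)))
for w in((.637-.11*np.cos(a),.05-.11*np.sin(a),.0377,182.2),): print(w,go(*w))
E
```

```text
5.3667 [0.44928086 0.04416473 0.05187424] [-1.79746287e+02  1.43920769e-01 -1.77862038e+02] [ 0.20595433 -0.13835743 -2.93350369] 0.027954104950117437 [-34.4   3.3  26.  122.3  -1.5  54.6  84.5]
handle (195, array([638.1,  51.2]), 71.6, 17.5, 'long axis yaw', -14.4, 'z', np.float64(0.1648)) bar (399, array([497.1,  47.5]), 169.9, 45.9, 'long axis yaw', 2.3, 'z', np.float64(0.0391))
(np.float64(0.5270810791948317), np.float64(0.04577734100037281), 0.0377, 182.2) [-0.0777 -0.0005  0.0142 -0.0027]
```

View pics/t2.png

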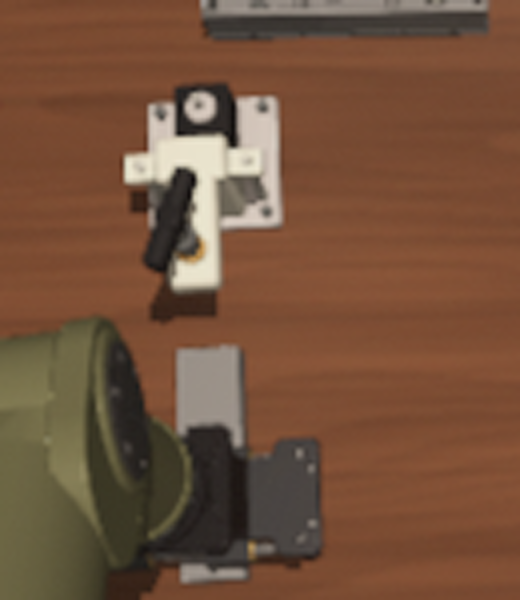

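Top view: the block lies straight behind the bracket arm, with its nose at (210,347) in line with the arm end (195,290). I'll check how near the wrist comes to the handle after sliding 78 mm.

```bash
python3 - <<'E'
from h import *
for n in("top","side"):
    P=cloud(cam(n),0,0,512,384)
    Q=P+[.078,.0,-.014]
    for b in((.59,.69,.0,.11),):
        q=Q[(Q[:,0]>b[0])&(Q[:,0]<b[1])&(Q[:,1]>b[2])&(Q[:,1]<b[3])&(P[:,0]<.58)&(P[:,2]>.06)]
        print(n,len(q),q[q[:,2].argsort()][:6].round(3).tolist())
    A=P[(P[:,0]>.3)&(P[:,0]<.58)&(P[:,2]>.12)&(P[:,1]>-.05)&(P[:,1]<.3)]
    for y in np.arange(-.04,.26,.04):
        a=A[abs(A[:,1]-y)<.02]
        if len(a): i=a[:,0].argmax(); print(y.round(2),"max x",a[i].round(3))
E
```

```text
top 0 []
-0.04 max x [ 0.489 -0.045  0.144]
0.0 max x [0.496 0.011 0.415]
0.04 max x [0.492 0.023 0.437]
0.08 max x [0.488 0.079 0.425]
side 0 []
-0.04 max x [ 0.491 -0.041  0.161]
0.0 max x [0.498 0.01  0.426]
0.04 max x [0.482 0.022 0.267]
0.08 max x [0.478 0.073 0.445]
0.12 max x [0.463 0.13  0.163]
0.16 max x [0.466 0.141 0.159]
```

Clear: the nearest robot part ends at x≈0.575 and the handle starts at 0.60. Lower and slide.

Call:
servo_tool --plan '[[[0.02,0,0,0.006,0],[0.02,0,0,0.013,0],[0.02,-0.012,0,0.013,0],[0.02,-0.026,0,0.013,0],[0.02,-0.039,0,0.013,0],[0.02,-0.052,0,0.013,0],[0.02,-0.065,0,0.013,0],[0.02,-0.078,0,0.013,0],[0.02,-0.078,0,0.0135,0],[0.02,-0.078,0,0.014,0],[0.02,-0.078,0,0.014,0]]]'

```text
time_s: 6.43
tool_pos: [0.5267, 0.0454, 0.0374]
tool_rot: [-179.7, 0.1, -178.1]
force: [0.3, 0.6, -2.5]
grip_width: 0.0278
```

```bash
python3 - <<'E'
from h import *
s=readout.get_obs(); print(s["time_s"],s["tool_pos"],s["tool_rot"],s["force"],s["grip_width"],s["qpos"].round(1)); 
t=cam("top"); P=cloud(t,130,100,260,300)
print("handle",rect(P,.145,.18,(.58,.7,.0,.1)),"bar",rect(P,.018,.035,(.4,.61,-.02,.1)))
c=cam("side"); P=cloud(c,150,100,300,250)
print("handle",rect(P,.145,.18,(.58,.7,.0,.1)),"bar",rect(P,.018,.035,(.4,.61,-.02,.1)))
E
```

```text
6.4333 [0.52667285 0.04543328 0.03735842] [-1.79740781e+02  7.56792813e-02 -1.78056843e+02] [ 0.33658037  0.64561044 -2.47405431] 0.027773526224510948 [-31.6  14.4  26.4 112.8  -7.5  54.5  90.3]
handle (169, array([638.2,  50.3]), 71.5, 17.2, 'long axis yaw', -13.8, 'z', np.float64(0.1646)) bar (114, array([548.5,  47.7]), 119.8, 44.0, 'long axis yaw', 2.0, 'z', np.float64(0.0248))
handle (108, array([638.8,  48.2]), 70.2, 23.4, 'long axis yaw', -23.0, 'z', np.float64(0.1613)) bar (93, array([519.8,  41.1]), 65.0, 47.9, 'long axis yaw', -5.3, 'z', np.float64(0.0232))
```

Call:
servo_tool --plan '[[[0.02,0,0,0.001,0],[0.02,0,0,0.001,0],[0.06,0,0,0.001,0],[0.06,0,0,0.001,0],[0.06,0,0,0.001,0],[0.06,0,0,0.001,0],[0.06,0,0,0.001,0],[0.06,0,0,0.001,0],[0.06,0,0,0.001,0],[0.06,0,0,0.001,0],[0.06,0,0,0.001,0]]]'

```text
time_s: 7.45
tool_pos: [0.5261, 0.0457, 0.0364]
tool_rot: [-179.8, 0.0, -178.0]
force: [-0.4, 0.6, 0.0]
grip_width: 0.0597
```

Call:
servo_tool --plan '[[[0.06,0.0,0,-0.02,0],[0.06,0,0,-0.05,0],[0.06,0.01,0,-0.08,0],[0.06,0.015,0,-0.11,0],[0.06,0.015,0,-0.14,0.03],[0.06,0.015,0,-0.17,0.06],[0.06,0.015,0,-0.2,0.1],[0.06,0.015,0,-0.2,0.15],[0.06,0.015,0,-0.2,0.15]]]'

```text
time_s: 8.2
tool_pos: [0.5121, 0.0461, 0.2385]
tool_rot: [-179.9, 0.3, 173.3]
force: [0.0, -0.7, -0.5]
grip_width: 0.0603
```

```bash
python3 - <<'E'
from h import *
s=readout.get_obs(); print(s["time_s"],s["tool_pos"],s["tool_rot"],s["force"],s["grip_width"],s["qpos"].round(1)); 
c=cam("wrist"); P=cloud(c,0,0,512,384)
print("grip",rect(P,.065,.08,(.48,.57,.0,.1)))
print("bar",rect(P,.018,.035,(.4,.6,-.02,.1)))
t=cam("top"); P=cloud(t,130,100,260,300); print("handle",rect(P,.145,.18,(.59,.7,.0,.1)))
print(go(.6375,.05,.2,164))
E
```

```text
8.2 [0.51213511 0.04614779 0.23851753] [-179.88100758    0.29793749  173.29566649] [ 0.01794855 -0.68200547 -0.46259794] 0.060276938063855666 [-34.9   0.5  27.  101.9  -0.   77.3  75.4]
grip (677, array([523.1,  46.5]), 34.2, 28.1, 'long axis yaw', 1.7, 'z', np.float64(0.075))
bar (1916, array([544.3,  47.3]), 112.6, 46.0, 'long axis yaw', 2.1, 'z', np.float64(0.0261))
handle (158, array([639.3,  51.6]), 70.0, 17.6, 'long axis yaw', -17.2, 'z', np.float64(0.1644))
[-0.1257  0.0185  0.0358  0.1649]
```

Block placed with the screw axis 115 mm ahead and about 0.5 mm off centre. Now over the handle.

Call:
servo_tool --plan '[[[0.06,-0.02,0.003,0.0,0.03],[0.06,-0.04,0.006,0.0,0.06],[0.06,-0.06,0.009,0,0.1],[0.06,-0.08,0.012,0,0.13],[0.06,-0.1,0.015,0.01,0.165],[0.06,-0.126,0.0185,0.02,0.165],[0.06,-0.126,0.0185,0.035,0.165],[0.06,-0.126,0.0185,0.035,0.165]]]'

```text
time_s: 8.97
tool_pos: [0.6358, 0.0494, 0.1949]
tool_rot: [-179.5, -0.4, 164.0]
force: [-0.8, -0.5, -1.6]
grip_width: 0.0603
```

```bash
python3 - <<'E'
from h import *
s=readout.get_obs(); print(s["time_s"],s["tool_pos"],s["tool_rot"],s["force"],s["grip_width"],s["qpos"].round(1)); 
c=cam("wrist"); P=cloud(c,0,0,512,384); save(c,"pics/w2.png")
Q=P[(P[:,2]>.12)&(P[:,2]<.19)&(abs(P[:,0]-.638)<.06)&(abs(P[:,1]-.05)<.06)]
print("handle",rect(P,.155,.175,(.58,.7,.0,.1)),np.histogram(Q[:,2],bins=10))
print("arm",rect(P,.085,.105,(.58,.672,.0,.1)))
for y in (-16,): print(go(.638,.05,.138,180+y))
E
```

```text
8.9667 [0.63579141 0.0494118  0.19493907] [-179.46207146   -0.38725615  164.02787445] [-0.75030833 -0.4737856  -1.62797403] 0.06025531837633989 [-30.2  19.4  29.3  87.7  -9.2  76.   74.1]
handle (2038, array([637.4,  50.9]), 70.5, 18.5, 'long axis yaw', -19.4, 'z', np.float64(0.1667)) (array([   3,    5,   16,   14,   16,   21,  115,  249, 1101,  525]), array([0.14819095, 0.15033891, 0.15248686, 0.15463482, 0.15678277,
       0.15893073, 0.16107868, 0.16322664, 0.16537459, 0.16752255,
       0.1696705 ]))
arm (1076, array([642. ,  51.1]), 61.5, 36.0, 'long axis yaw', 2.8, 'z', np.float64(0.0955))
[-0.002   0.0012  0.059   0.0003]
```

View pics/w2.png

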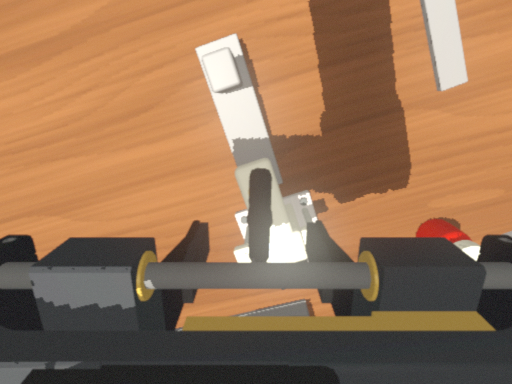

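The wrist view shows the handle at (260,215), running along the tool's x midway between the fingers (195 and 325), top at z 0.167. Descend and grip it.

Call:
servo_tool --plan '[[[0.06,-0.002,0.001,0.02,0.02],[0.06,-0.002,0.001,0.04,0.02],[0.06,-0.002,0.001,0.057,0.02],[0.06,-0.002,0.001,0.057,0.02],[0.01,-0.002,0.001,0.057,0.02],[0.01,-0.002,0.001,0.057,0.02],[0.01,-0.002,0.001,0.057,0.02],[0.01,-0.002,0.001,0.057,0.02],[0.01,-0.002,0.001,0.057,0.02],[0.01,-0.002,0.001,0.057,0.02],[0.01,-0.002,0.001,0.057,0.02],[0.01,-0.002,0.001,0.057,0.02]]]' --force 20

```text
time_s: 10.02
tool_pos: [0.6379, 0.0501, 0.1402]
tool_rot: [-179.6, -0.3, 162.9]
force: [0.9, 1.0, 1.7]
grip_width: 0.0183
```

Call:
servo_tool --plan '[[[0.01,0,0,0,0],[0.01,0,0,0,0],[0.01,0,0,0,0],[0.01,0,0,0,0],[0.01,0,0,0,0]]]'

```text
time_s: 10.43
tool_pos: [0.6379, 0.0501, 0.1402]
tool_rot: [-179.6, -0.3, 162.9]
force: [-0.4, -0.7, 1.0]
grip_width: 0.0181
```

```bash
python3 - <<'E'
from h import *
s=readout.get_obs(); print(s["tool_pos"],s["tool_rot"],s["force"],s["wrist_torque"],s["grip_width"],s["qpos"].round(1)); 
E
```

```text
[0.63790181 0.0500905  0.14023786] [-179.59730817   -0.2659786   162.89015434] [-0.38197951 -0.67078572  1.04649439] [0.08473801 0.0010602  0.021676  ] 0.018051827001692486 [-29.8  21.8  28.9  91.2 -10.7  70.2  74. ]
```

Call:
servo_tool --plan '[[[0.01,0,0,0.0005,0.06],[0.01,0,0,0.001,0.12],[0.01,0,0,0.0015,0.18],[0.01,0,0,0.002,0.24],[0.01,0,0,0.0025,0.3],[0.01,0,0,0.003,0.36],[0.01,0,0,0.004,0.42],[0.01,0,0,0.0045,0.48],[0.01,0,0,0.005,0.54],[0.01,0,0,0.0055,0.6],[0.01,0,0,0.0055,0.6],[0.01,0,0,0.0055,0.6]]]'

```text
time_s: 11.43
tool_pos: [0.638, 0.0502, 0.1348]
tool_rot: [-179.5, 0.0, 128.6]
force: [0.2, 0.7, 0.6]
grip_width: 0.0181
```

```bash
python3 - <<'E'
from h import *
s=readout.get_obs(); print(s["tool_pos"],s["tool_rot"],s["force"],s["wrist_torque"],s["grip_width"],s["qpos"].round(1)); 
c=cam("wrist"); P=cloud(c,0,0,512,384)
print("handle",rect(P,.152,.175,(.58,.7,.0,.1)))
print("grip",rect(P,.065,.08,(.48,.57,.0,.1)))
E
```

```text
[0.63799371 0.05024821 0.13479197] [-1.79530399e+02  1.34385259e-02  1.28609929e+02] [0.1847219  0.66377906 0.59014012] [ 0.13715671 -0.14364582 -0.027061  ] 0.01810902191926415 [-34.2  23.   34.7  91.7 -13.4  69.9  41.7]
handle (3696, array([639.8,  53.8]), 69.5, 39.1, 'long axis yaw', -34.5, 'z', np.float64(0.1613))
grip (1831, array([523.8,  46.4]), 34.1, 28.4, 'long axis yaw', 2.5, 'z', np.float64(0.0749))
```

Call:
servo_tool --plan '[[[0.01,0,0,0.0005,0.06],[0.01,0,0,0.001,0.12],[0.01,0,0,0.0015,0.18],[0.01,0,0,0.002,0.24],[0.01,0,0,0.0025,0.3],[0.01,0,0,0.003,0.36],[0.01,0,0,0.004,0.42],[0.01,0,0,0.0045,0.48],[0.01,0,0,0.005,0.54],[0.01,0,0,0.0053,0.58],[0.01,0,0,0.0053,0.58],[0.01,0,0,0.0053,0.58]]]'

```text
time_s: 12.48
tool_pos: [0.6382, 0.0503, 0.1297]
tool_rot: [-179.6, 0.3, 95.5]
force: [-0.1, -0.2, 0.6]
grip_width: 0.0183
```

```bash
python3 - <<'E'
from h import *
s=readout.get_obs(); print(s["tool_pos"],s["tool_rot"],s["force"],s["wrist_torque"],s["grip_width"],s["qpos"].round(1)); 
c=cam("wrist"); save(c,"pics/w3.png")
P=cloud(c,0,0,512,384)
print("handle",rect(P,.15,.165,(.58,.7,.0,.1)))
print("grip",rect(P,.065,.08,(.48,.57,.0,.1)))
E
```

```text
[0.63817318 0.05034418 0.12967259] [-179.64289132    0.2589104    95.50015636] [-0.05074911 -0.20068237  0.59886871] [ 0.12311305 -0.1503659   0.05396666] 0.01832865244253292 [-38.6  24.6  40.7  92.2 -16.5  69.8  10.9]
handle (3305, array([636. ,  51.9]), 69.2, 39.3, 'long axis yaw', 78.6, 'z', np.float64(0.1562))
grip (1595, array([524.2,  46.7]), 34.3, 27.7, 'long axis yaw', 2.0, 'z', np.float64(0.0749))
```

View pics/w3.png

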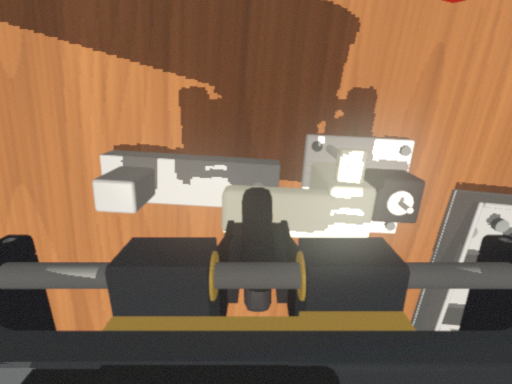

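The handle at (258,245) now stands across the arm (225-370, 210), and the block lies under it with its nose hidden beneath the arm. Driver ≈1.5. Release and rise.

Call:
servo_tool --plan '[[[0.06,0,0,0,0],[0.06,0,0,0,0],[0.06,0,0,0,0],[0.06,0,0,0,0],[0.06,0,0,0,0],[0.06,0,0,0,0],[0.06,0,0,0,0],[0.06,0,0,0,0],[0.06,0,0,0,0],[0.06,0,0,0,0]]]'

```text
time_s: 13.37
tool_pos: [0.6382, 0.0503, 0.1297]
tool_rot: [-179.6, 0.3, 95.5]
force: [0.5, 0.1, 0.5]
grip_width: 0.0598
```

Call:
servo_tool --plan '[[[0.06,0,0,-0.02,0],[0.06,0,0,-0.05,0],[0.06,0,0,-0.08,0],[0.06,0,0,-0.11,0],[0.06,0,0,-0.13,0],[0.06,0.03,0.03,-0.13,0],[0.06,0.06,0.06,-0.13,0],[0.06,0.09,0.09,-0.13,0],[0.06,0.12,0.09,-0.13,0],[0.06,0.15,0.09,-0.13,0],[0.06,0.15,0.09,-0.13,0],[0.06,0.15,0.09,-0.13,0]]]'

```text
time_s: 14.37
tool_pos: [0.7135, 0.2125, 0.2574]
tool_rot: [-179.6, 0.2, 95.8]
force: [0.7, 0.6, -0.2]
grip_width: 0.0595
```

```bash
python3 - <<'E'
from h import *
s=readout.get_obs(); print(s["time_s"],s["tool_pos"],s["tool_rot"],s["force"],s["grip_width"],s["qpos"].round(1)); 
for n in("top","side"):
    c=cam(n); P=cloud(c,0,0,512,384)
    for nm,a in(("handle",(.135,.17,(.58,.7,.0,.1))),("grip",(.065,.082,(.48,.57,.0,.1))),("bar",(.016,.035,(.4,.6,-.02,.1)))):
        try: print(n,nm,rect(P,*a))
        except Exception as e: print(n,nm,"none")
    save(c,f"pics/f_{n}.png",(130,90,130,130) if n=="top" else (180,110,130,110),5)
E
```

```text
14.3667 [0.71354796 0.21248525 0.25736881] [-179.57350744    0.237395     95.78026428] [ 0.70335981  0.61959637 -0.15269362] 0.05954729388487143 [-41.4  33.9  38.8  64.2 -20.2  88.7  -1.3]
top handle (199, array([638.7,  51.2]), 70.4, 18.9, 'long axis yaw', -81.8, 'z', np.float64(0.1542))
top grip (120, array([522.8,  47.5]), 32.7, 26.5, 'long axis yaw', 0.9, 'z', np.float64(0.0736))
top bar (437, array([544. ,  48.4]), 111.3, 46.9, 'long axis yaw', 2.1, 'z', np.float64(0.0249))
side handle (96, array([639. ,  46.3]), 73.8, 20.9, 'long axis yaw', -85.5, 'z', np.float64(0.1517))
side grip (62, array([524.1,  43.2]), 34.2, 34.0, 'long axis yaw', 8.9, 'z', np.float64(0.0714))
side bar (219, array([544.4,  43.9]), 114.3, 53.0, 'long axis yaw', 3.9, 'z', np.float64(0.024))
```

View pics/f_side.png

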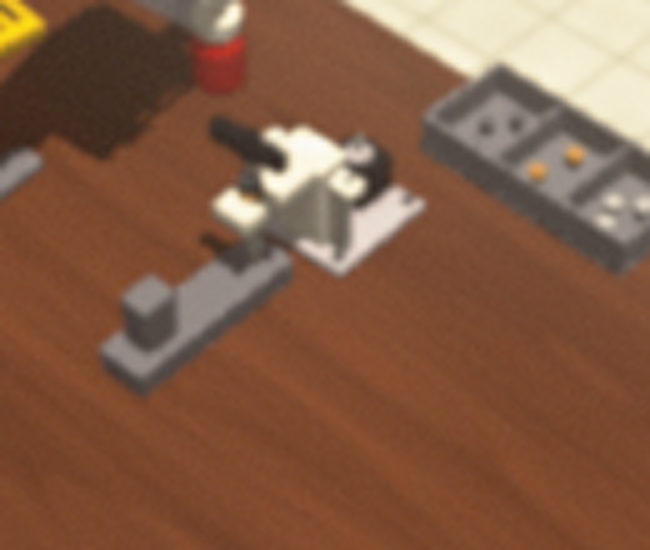

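The side view shows the block flat with its nose under the arm at (265,250), the handle square across the arm at (245,140), and the gripper clear. Handle height and angle both give driver ≈1.5. Handing in.

```bash
python3 -c "
from h import *
print(env.sign_off())"
```

```text
the job is handed in; nothing more can be done
None
```

The thick block's nose is under the stop screw, and I turned the driver clockwise to about 1.5 rad. I then let go, moved the arm clear and handed the job in at about 14.4 s. The sign-off reports no verdict.

**Block:** it lies flat, with the top of the bar at 25–26 mm. The screw axis is about 115 mm ahead of the grip's centre and within about 2 mm of the centre line. It was in place while the driver was still at about 0.33 rad.

**Driver:** the handle's angle gives about 1.49 rad and its 10.5 mm drop gives about 1.50 rad, which means the tip is about half pushed in. I did not measure the tip's end directly, because it is hidden under the arm.

**Checks that disagreed:**
- The side camera read sideways (y) positions 3–5 mm differently from the top camera.
- The fingers closed to 18 mm on the 16 mm handle, so I gripped it a few degrees out of line. It still turned without visible slip.

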